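# Run the gauge arm out to its next hole and clamp it

### The job

On the gauge stand, press down the sprung detent button and slide the tube outward, away from its home hole, until the button pops fully up into the next hole; feel for that hole and never force the button hard against a hole's edge. Then push the clamp lever down flat to its stop, let go, and leave the loose gauges and tools on the bench where they are.

Things in the scene. Friction and masses are not known exactly. Their poses are not given: they have to be found in the camera images.
- stand: Gauge stand, bolted to the bench: dark base plate 110 x 275 x 14 mm, aluminium channel 44 mm wide, in it a steel tube with a dial gauge on its outer end. Origin on the bench under the home hole; z up; the tube runs out along the stand's -y. Channel top: steel strip, top face 116 mm above the bench, with a 10 mm slot and a 20 x 20 mm window, the home hole, where the button starts.
- button_mid (a point): Centre of the button's grip: black block 14 mm along the tube (y), 30 mm across, 24 mm high (125 to 149 mm above the bench when up), on an 8 mm stem through the slot. The tube carries the button: moving the grip sideways slides the tube. A 17 mm square shoulder below fits the holes with 1.5 mm play each way and locks the tube.
- button (a joint): Button press: 0 = fully up in a hole (as at the start), 0.007 m = bottom. Unlocked beyond 0.0035. Let go between the holes, it rides against the strip's underside at 0.003 to 0.0035 and pops up at a hole. Spring 5 N at the top, 9 N at the bottom.
- tube (a joint): Slide of the tube from the middle of the home hole, m, growing outward (stand -y); travel -0.004 to 0.078; it slides with 2 to 5 N. The next hole, also 20 x 20 mm, is in a dark index plate (48 mm wide, top 118 mm above the bench) in line with the strip; its centre is 0.044 to 0.064 out, differs each time and is not measured. Above 0.040 with the button fully up = in that hole.
- lever_hinge (a point): Pivot axis of the clamp lever (axis along the stand's x), on top of the channel 140 mm outward of the home hole, 134 mm above the bench. Fixed to the stand; its pivot cheeks reach 10 mm either way along y and 138 mm up.
- lever_tip (a point): End of the clamp lever, a flat dark steel arm 75 mm long from pivot to tip and 8 mm thick, its outer 32 mm a paddle 26 mm wide. At the start it stands raised, sloping up and outward (towards stand -y).
- lever (a joint): Lever angle: 0 = raised 0.9 rad (52 deg) above level, 0.9 = down flat and level against its stop (clamped). Stiff: about 0.12 N m; it stays where it is left. Starts at 0 to 0.25.
- ring_gauge_mid (a point): Centre of a loose steel ring, 72 mm across, 24 mm high, lying on the bench. Leave alone.
- plug_gauge_mid (a point): Centre of a loose standing steel plug, 32 mm across at the foot, 75 mm high. Leave alone.
- wrench: Loose wrench lying on the bench. Leave alone.
- screwdriver: Loose screwdriver lying on the bench. Leave alone.
- oil_can: Loose blue can, 60 mm across, 110 mm high; origin under its foot. Leave alone.
- centre_plug_mid (a point): Centre of a loose dark stepped plug, 56 mm across, 44 mm high. Leave alone.

How it is judged:
On the way, in this order (a step that is already met when the one before it is completed fails the run):
1. the button has popped fully up in the next hole while the lever is still raised (value of joint tube above 0.04 m and value of joint button below 0.0012 m and value of joint lever below 0.5 rad), for 0.2 s.
2. the clamp lever is pushed down flat (value of joint lever above 0.82 rad), for 0.2 s.
At the end, for the whole second after the job is handed in: The tube is out in the next hole (slid more than 40 mm) with the button fully up (within 1.2 mm), the clamp lever is down flat (within 0.08 rad of its stop), all at rest (value of joint tube above 0.04 m and value of joint button below 0.0012 m and value of joint lever above 0.82 rad and linear speed of tube below 0.01 m/s); the robot touches nothing.
It fails at once if the button is forced against a hole's edge with more than 25 N (contact force between button and index_plate above 25 N or contact force between button and strip above 25 N).
It fails at once if a loose gauge or tool on the bench is moved more than 20 mm (distance of any of ring_gauge_mid, plug_gauge_mid, wrench, screwdriver, oil_can, centre_plug_mid from where it was at the start of the episode above 0.02 m).
It also fails if it takes over 43 s, if anything falls off the work surface, if the arm or the gripper's body presses on something with over 40 N, if the wrist force passes 120 N, or if a joint passes its speed limit or range.

### The arm

A 6-joint arm with a two-finger parallel gripper is mounted at the origin on the work surface. World frame = base frame: x ahead of the robot, y to its left, z up, the work surface at z = 0. Lengths are in m, angles in rad, forces in N, time in s.
With the tool pointing down it reaches from about 0.35 to 0.975 m from the base axis. Payload 4.9 kg.
Tool frame: the origin (TCP) lies midway between the tips of the shut fingers; the grasp point (between the pads) lies 19 mm behind it; z points along the fingers, y is the line along which they close (so a half turn about z gives the same grasp; the last joint's range is limited). The gripper opens to 85 mm and grips with 20 to 120 N. Pads are 22 mm wide; open, the fingers measure 114 mm over their backs; the gripper's body (76 mm by 85 mm) begins 54 mm behind the grasp point. The pads swing forward as they close: fully open they stand 13 mm farther back than shut.
Start: joints at [1.175, 0.053, 1.613, -0, 1.476, -0.119], TCP at [0.171, 0.601, 0.231] pointing down, gripper open.
Joint ranges: [-3.01, 3.01], [-1.01, 2.22], [0.06, 2.58], [-1.02, 4.17], [0.09, 2.62], [-3.14, 3.14]. Speed limits (rad/s): [2.57, 2.57, 3.14, 3.14, 3.14, 3.14].

### API

Orientations are given as a rotation vector (axis times angle).
In Python, from station import ctrl, optics, job gives the robot as it stands.
- The arm moves only by the shell command python3 -m jog 'ROWS' [OPENING] [FORCE]. ROWS is JSON, a list of rows, each a list of 2 entries, a list of its own where there are three numbers: the shift along the tool's x, y, z in m, then the turn, a rotation vector about the tool's x, y, z in rad. A call has 1 to 5 rows; each row is the pose to reach, as a shift and turn from the pose commanded when the call began, along the tool's axes at that moment; what a row does not reach only later rows make up. A row lasts 1/10 s, in which the tool goes at most 50 mm and 8.59 degrees, less where a joint would pass 70% of its speed; a pose out of reach is approached as far as the arm can. A call with a gripper value outside its range is refused whole. OPENING is the opening, from 0 (shut) to 1 (fully open), set as the call begins (- or left out, the last holds). The fingers move at their own pace and stop on an object; FORCE is the grip in N (left out, the last holds). Time passes only in rows, so rows that repeat a pose let the fingers close. It gives the time, the measured TCP pose, the force, the opening and the grip force at its end, in the units of the state.
- ctrl.get_obs(): the state, without advancing time (a new reading comes with each control period).
- optics.get_image(name): name is "scene" or "top" or "wrist"; returns a dict with "image" (420x560x3 uint8, blue, green, red), "fx", "fy", "cx", "cy" (pixels), "D" ([k1, k2, p1, p2, k3] as OpenCV has them; the pictures are not rectified), "rvec" (rotation vector, rad) and "tvec" (3), from world to camera coordinates, as OpenCV has them; the wrist camera has in their place "mount" (4x4, takes a point from camera to tool coordinates, whose origin is the TCP and whose axes are the flange's). Camera axes: x right, y down, z forward; pixel columns grow to the right and rows downward; lengths in m; the calibration is good to about 2 mm. A picture is of the moment at which its call begins: read the wrist's pose just before it. There is no depth.
- job.finish_job(): hands the job in; it is judged then, once.
The state is a dict: "t": time; "q": joint angles; "dq": joint speeds; "effort": joint torques, N m; "tool_pos": TCP position; "tool_rot": TCP orientation; "contact_force": force on the tool from outside, world axes, zero at the start; "wrist_torque": the same for the moment, N m; "opening": finger opening in m; "grip_force": force on a finger pad.
Only numpy, scipy, OpenCV 4.12 (cv2) and the standard library are available. Lean on these libraries where they do the work, as an engineer would, in place of code of your own. Each camera call takes 0.05 s, during which the arm holds its last target. There are 200 camera calls.

## Working session

There is one attempt and no reset: what is moved stays moved. The work goes in short steps, Python scripts to look and compute and a shell command to move; the robot and the scene stay as the last step left them, time stands still between calls to the robot, and variables do not carry over. Pictures are saved under pics/ and viewed, at most 10 in all, crops included, and the job is handed in when it is done.

```bash
mkdir -p pics; ls; python3 - <<'E'
from station import ctrl, optics
import cv2
o=ctrl.get_obs(); print(o)
for n in("scene","top"):
    d=optics.get_image(n); cv2.imwrite(f"pics/{n}0.png",d["image"]); print({k:v for k,v in d.items() if k!="image"})
E
```

```text
pics
{'t': 0.0, 'q': array([ 1.17498766e+00,  5.33561910e-02,  1.61431156e+00,  4.33647918e-05,
        1.47598478e+00, -1.19005541e-01]), 'dq': array([ 0.001178  ,  0.00203299, -0.00100808,  0.00036024, -0.00836333,
        0.00066191]), 'effort': array([ 1.72710534e-04, -3.93683374e+01, -3.70178139e+01, -9.22297477e-05,
        7.12513283e-03, -2.86367538e-05]), 'tool_pos': array([0.17054974, 0.6006305 , 0.23005294]), 'tool_rot': array([-0.4333427 , -3.11098891,  0.00311123]), 'contact_force': array([-0.14070154,  0.02311524,  0.67043151]), 'wrist_torque': array([ 0.00489209, -0.01447103,  0.04006584]), 'grip_force': 0.0, 'opening': 0.08540104961144143}
{'fx': 439.83812521844493, 'fy': 439.83812521844493, 'cx': 276.83011815895406, 'cy': 209.96405224374436, 'D': array([-0.08971402,  0.        ,  0.        ,  0.        ,  0.        ]), 'rvec': array([ 2.30024037,  1.10110224, -0.37828164]), 'tvec': array([-0.25598259, -0.27163255,  1.5369336 ])}
{'fx': 472.6419686764711, 'fy': 472.6419686764711, 'cx': 280.95193291833266, 'cy': 206.6038175749058, 'D': array([0.01953002, 0.        , 0.        , 0.        , 0.        ]), 'rvec': array([ 2.2003658 , -2.19921606,  0.08436762]), 'tvec': array([-0.09208712,  0.52586733,  1.52558533])}
```

View pics/scene0.png

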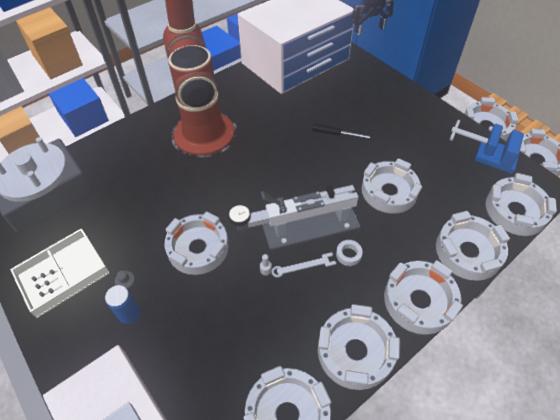

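View pics/top0.png

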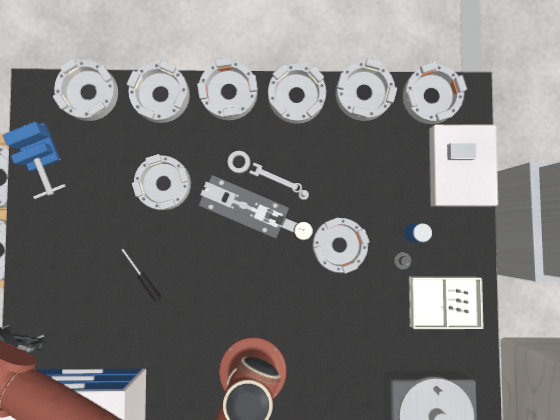

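The scene view shows the stand at about (310,210) and the top view shows it at about (245,207), with the dial at (304,231). I'll enlarge both.

```bash
python3 - <<'E'
import cv2,numpy as np
a=cv2.imread("pics/top0.png")[165:255,190:325]; b=cv2.imread("pics/scene0.png")[175:255,225:370]
A=cv2.resize(a,None,fx=5.5,fy=5.5,interpolation=cv2.INTER_CUBIC);B=cv2.resize(b,None,fx=5.5,fy=5.5,interpolation=cv2.INTER_CUBIC)
cv2.imwrite("pics/topc.png",A);cv2.imwrite("pics/scenec.png",B)
E
```

```text
(no output)
```

View pics/topc.png

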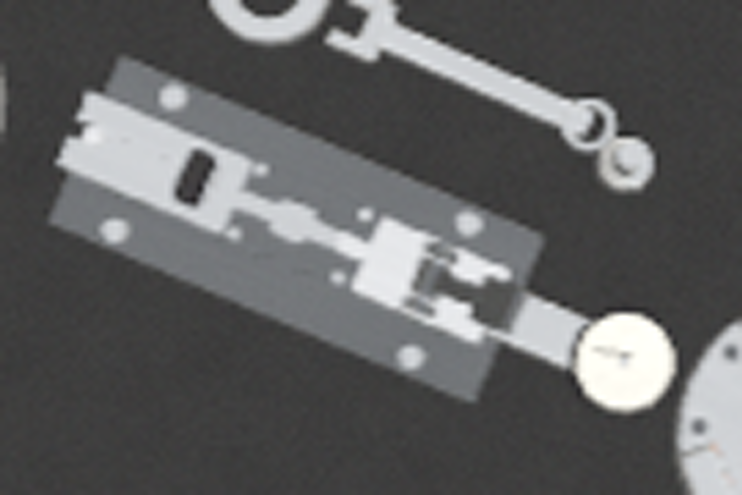

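View pics/scenec.png

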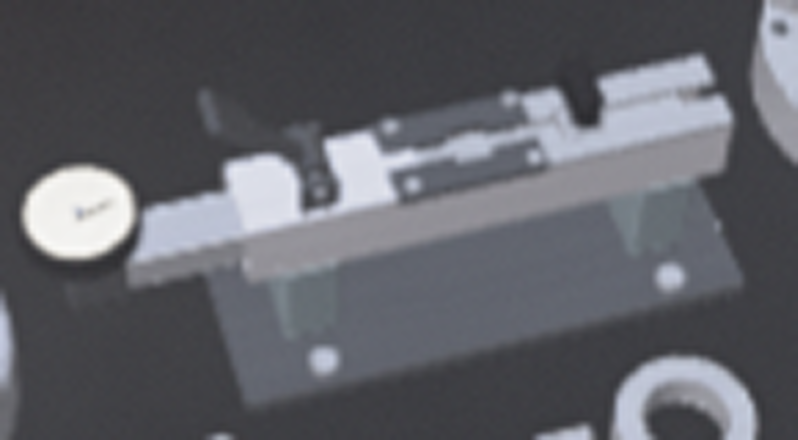

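Top crop: button grip (196,178), next hole as a widening in the slot (293,220), lever pivot (432,277), and plate corners (122,57), (543,235), (477,402), (50,222). Scene crop: button (583,95), hole (475,147), pivot about (316,165), and lever tip (207,100).

```bash
cat > h.py <<'E'
import cv2,numpy as np
from scipy.spatial.transform import Rotation as R
def ray(d,uv,wrist=None):
    K=np.array([[d["fx"],0,d["cx"]],[0,d["fy"],d["cy"]],[0,0,1]])
    n=cv2.undistortPoints(np.array([[uv]],float),K,d["D"])[0,0]; v=np.array([*n,1])
    if wrist is None:
        M=R.from_rotvec(d["rvec"]).as_matrix(); return -M.T@d["tvec"],M.T@v
    T=np.eye(4);T[:3,:3]=R.from_rotvec(wrist["tool_rot"]).as_matrix();T[:3,3]=wrist["tool_pos"];T=T@d["mount"]
    return T[:3,3],T[:3,:3]@v
def atz(d,uv,z,wrist=None):
    o,v=ray(d,uv,wrist); return o+v*(z-o[2])/v[2]
E
python3 - <<'E'
from h import *; from station import ctrl,optics
t=optics.get_image("top");s=optics.get_image("scene")
T=lambda x,y:(190+x/5.5-.4,165+y/5.5-.4)
S=lambda x,y:(225+x/5.5-.4,175+y/5.5-.4)
np.set_printoptions(precision=4,suppress=True)
c=np.array([atz(t,T(*p),.014) for p in[(122,57),(543,235),(477,402),(50,222)]])
print(c,c.mean(0),[np.linalg.norm(c[i]-c[i-1]) for i in range(4)])
ax=(c[1]-c[0]+c[2]-c[3]);ax/=np.linalg.norm(ax);print("ax(-y)",ax,np.arctan2(ax[1],ax[0]))
for n,p,q,z in[("button",(196,178),(583,95),.145),("hole",(293,220),(475,147),.117),("hinge",(432,277),(316,168),.134),("tip",(505,310),(207,100),.18),("dial",(625,362),(80,213),.1)]:
    print(n,atz(t,T(*p),z),atz(s,S(*q),z))
w=optics.get_image("wrist");print(w["mount"],w["fx"])
E
```

```text
[[ 0.6295  0.1344  0.014 ]
 [ 0.5237 -0.116   0.014 ]
 [ 0.4247 -0.0768  0.014 ]
 [ 0.5311  0.1761  0.014 ]] [0.5273 0.0294 0.014 ] [np.float64(0.10680821336666488), np.float64(0.2717780117583885), np.float64(0.1064670353359134), np.float64(0.2743359450548425)]
ax(-y) [-0.3885 -0.9214  0.    ] -1.9698367146327171
button [0.547  0.0769 0.145 ] [0.554  0.0738 0.145 ]
hole [0.5259 0.0259 0.117 ] [0.5295 0.0266 0.117 ]
hinge [ 0.4937 -0.0512  0.134 ] [ 0.4996 -0.051   0.134 ]
tip [ 0.4744 -0.0903  0.18  ] [ 0.4628 -0.0872  0.18  ]
dial [ 0.4476 -0.159   0.1   ] [ 0.4272 -0.1437  0.1   ]
[[-0.0011 -0.966  -0.2587  0.0661]
 [ 1.     -0.0008 -0.0011 -0.0004]
 [ 0.0008 -0.2587  0.966  -0.1426]
 [ 0.      0.      0.      1.    ]] 353.025230972643
```

```bash
cat >> h.py <<'E'
a=np.array([-.386,-.9225,0]);a/=np.linalg.norm(a)   # outward axis
def plan(pos,ydir,o):
    z=np.array([0,0,-1.]);y=np.array(ydir);x=np.cross(y,z)
    Rt=np.stack([x,y,z],1);R0=R.from_rotvec(o["tool_rot"]).as_matrix()
    return R0.T@(np.array(pos)-o["tool_pos"]),R.from_matrix(R0.T@Rt).as_rotvec()
E
python3 - <<'E'
from h import *; from station import ctrl
np.set_printoptions(precision=4,suppress=True)
o=ctrl.get_obs();print(R.from_rotvec(o["tool_rot"]).as_matrix(),o["t"])
b=np.array([.549,.076,.25])
for s in(1,-1): print(plan(b+a*.03,a*s,o))
E
```

```text
[[-0.9619  0.2733 -0.0004]
 [ 0.2733  0.9619 -0.0009]
 [ 0.0001 -0.001  -1.    ]] 0.25
(array([-0.5038, -0.4314, -0.0189]), array([ 0.0001, -0.0015, -3.0221]))
(array([-0.5038, -0.4314, -0.0189]), array([-0.001 , -0.0001,  0.1195]))
```

```bash
python3 -m jog '[[[-0.18,-0.15,-0.01],[0,0,0.12]],[[-0.18,-0.15,-0.01],[0,0,0.12]],[[-0.18,-0.15,-0.01],[0,0,0.12]],[[-0.18,-0.15,-0.01],[0,0,0.12]],[[-0.18,-0.15,-0.01],[0,0,0.12]]]' 0.5; python3 - <<'E'
from h import *; from station import ctrl
o=ctrl.get_obs();print(plan(np.array([.549,.076,.25])+a*.03,-a,o))
E
```

```text
t: 0.75
tool_pos: [0.304, 0.4055, 0.2414]
tool_rot: [0.621, 3.079, -0.0]
contact_force: [-0.1, 0.9, 0.0]
opening: 0.0428
grip_force: 0.0
(array([-0.35357338, -0.23875036, -0.00837394]), array([ 5.19145725e-05,  6.41937593e-04, -1.78321637e-03]))
```

```bash
python3 -m jog '[[[-0.18,-0.12,-0.01],[0,0,0]],[[-0.18,-0.12,-0.01],[0,0,0]],[[-0.18,-0.12,-0.01],[0,0,0]],[[-0.18,-0.12,-0.01],[0,0,0]],[[-0.18,-0.12,-0.01],[0,0,0]]]'; python3 -m jog '[[[-0.175,-0.12,0],[0,0,0]],[[-0.175,-0.12,0],[0,0,0]],[[-0.175,-0.12,0],[0,0,0]],[[-0.175,-0.12,0],[0,0,0]],[[-0.175,-0.12,0],[0,0,0]]]';python3 -m jog '[[[0,0,0],[0,0,0]]]'; python3 - <<'E'
from h import *; from station import ctrl,optics
o=ctrl.get_obs();d=optics.get_image("wrist");cv2.imwrite("pics/w1.png",d["image"])
import pickle;pickle.dump((o,d),open("w1.pkl","wb"))
E
```

```text
t: 1.25
tool_pos: [0.4244, 0.2242, 0.2517]
tool_rot: [0.626, 3.077, -0.001]
contact_force: [0.4, 0.4, 0.3]
opening: 0.0425
grip_force: 0.0
t: 1.75
tool_pos: [0.5392, 0.0453, 0.2511]
tool_rot: [0.627, 3.078, -0.002]
contact_force: [-0.6, 0.3, 0.4]
opening: 0.0426
grip_force: 0.0
t: 1.85
tool_pos: [0.538, 0.0478, 0.2509]
tool_rot: [-0.624, -3.078, -0.0]
contact_force: [-0.6, 0.5, -0.3]
opening: 0.043
grip_force: 0.0
```

View pics/w1.png

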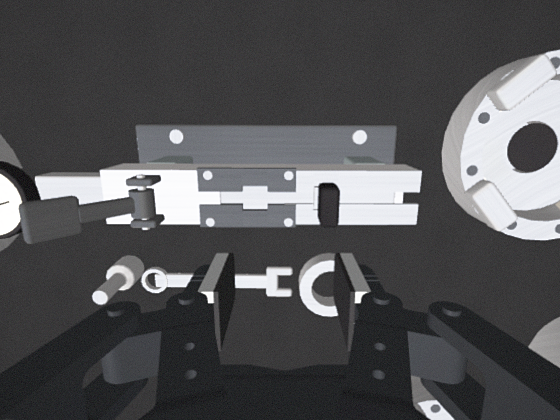

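Wrist view: next hole at x 243–267 and y 186–208, centre (255,197). The home hole's left edge is at x≈314. Button grip is about x 318–340, y 182–227, and the lever pivot is at (143,201). The paddle is at (50,218).

```bash
python3 - <<'E'
from h import *; import pickle
np.set_printoptions(precision=4,suppress=True)
o,d=pickle.load(open("w1.pkl","rb"))
im=cv2.resize(d["image"][155:240,190:350],None,fx=5,fy=5,interpolation=cv2.INTER_CUBIC);cv2.imwrite("pics/w1c.png",im)
h=atz(d,(143,203),.134,o)
x=np.array([-a[1],a[0],0])
for n,u,z in[("hinge",(143,203),.134),("hole L",(243,197),.118),("hole R",(267,197),.118),("home L",(314,196),.116),("but top L",(318,204),.149),("but top R",(340,204),.149),("edge up",(300,166),.116),("edge dn",(300,226),.116)]:
    p=atz(d,u,z,o);print(n,p,"out from home",.14+(p-h)@a,"lat",(p-h)@x)
E
```

```text
hinge [ 0.4935 -0.0496  0.134 ] out from home 0.14 lat 0.0
hole L [0.5213 0.0186 0.118 ] out from home 0.06641329984999013 lat -0.0007463171915513825
hole R [0.5287 0.0362 0.118 ] out from home 0.04723624308101379 lat -0.0006627236001470132
home L [0.5431 0.0711 0.116 ] out from home 0.009521370917877414 lat -0.0008674596194439485
but top L [0.5418 0.0718 0.149 ] out from home 0.009385457911996048 lat -0.0023330088346388824
but top R [0.5479 0.0862 0.149 ] out from home -0.0062830771859069545 lat -0.0022614438700020055
edge up [0.5164 0.0699 0.116 ] out from home 0.02095357294842498 lat -0.025060724818893754
edge dn [0.5621 0.0511 0.116 ] out from home 0.020600025310004405 lat 0.024339745407798687
```

View pics/w1c.png

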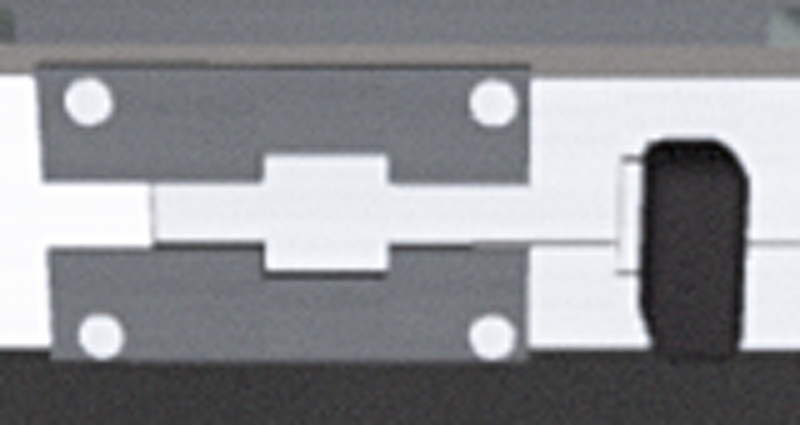

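```bash
python3 - <<'E'
from h import *; from station import ctrl
o=ctrl.get_obs();print(plan(np.array([.5472,.0793,.129]),-a,o))
E
```

```text
(array([0.00256479, 0.03160217, 0.1219909 ]), array([ 0.00023142, -0.00122025, -0.00177076]))
```

```bash
python3 -m jog '[[[0.0025,0.0315,0],[0,-0.001,-0.002]],[[0.0025,0.0315,0.04],[0,-0.001,-0.002]],[[0.0025,0.0315,0.08],[0,-0.001,-0.002]],[[0.0025,0.0315,0.11],[0,-0.001,-0.002]],[[0.0025,0.0315,0.122],[0,-0.001,-0.002]]]' 0.4; python3 -m jog '[[[0,0,0],[0,0,0]],[[0,0,0],[0,0,0]]]'; python3 - <<'E'
from h import *; from station import ctrl,optics
o=ctrl.get_obs();d=optics.get_image("wrist");cv2.imwrite("pics/w2.png",d["image"])
E
```

```text
t: 2.4
tool_pos: [0.5441, 0.0811, 0.1254]
tool_rot: [-0.611, -3.076, 0.002]
contact_force: [-0.5, -1.2, -0.4]
opening: 0.0344
grip_force: 0.0
t: 2.6
tool_pos: [0.5482, 0.08, 0.131]
tool_rot: [0.614, 3.078, 0.001]
contact_force: [0.7, 0.0, 0.1]
opening: 0.0345
grip_force: 0.0
```

View pics/w2.png

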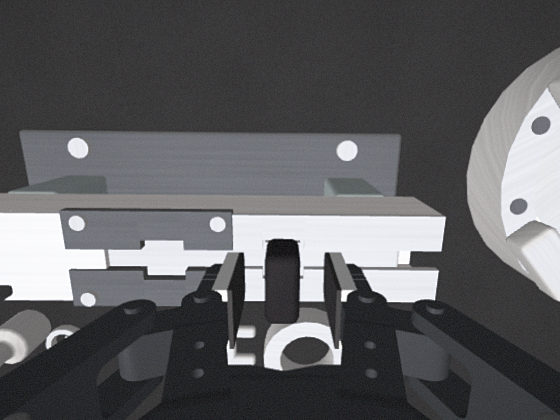

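Button is at (282,280), midway between the pads (239, 332). I'll close to near-contact first to check the centring.

```bash
python3 -m jog '[[[0,0,0],[0,0,0]],[[0,0,0],[0,0,0]],[[0,0,0],[0,0,0]],[[0,0,0],[0,0,0]]]' 0.2 20; python3 - <<'E'
from h import *; from station import ctrl,optics
o=ctrl.get_obs();d=optics.get_image("wrist");cv2.imwrite("pics/w3.png",cv2.resize(d["image"][220:350,210:350],None,fx=4,fy=4,interpolation=cv2.INTER_CUBIC))
E
```

```text
t: 3.05
tool_pos: [0.5477, 0.0791, 0.1298]
tool_rot: [0.616, 3.079, -0.0]
contact_force: [0.2, -0.8, -0.2]
opening: 0.017
grip_force: 0.0
```

View pics/w3.png

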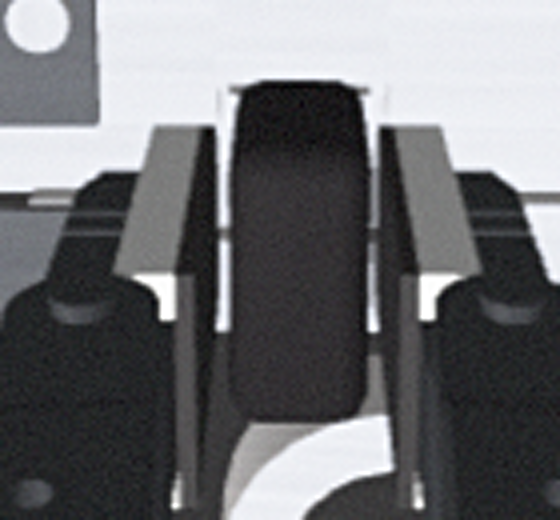

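Well centred: equal gaps either side of the button (235–368 against pads at 217 and 383). Grip, press 6 mm, then slide.

```bash
python3 -m jog '[[[0,0,0],[0,0,0]],[[0,0,0],[0,0,0]],[[0,0,0],[0,0,0]]]' 0 35; python3 -m jog '[[[0,0,0.0015],[0,0,0]],[[0,0,0.003],[0,0,0]],[[0,0,0.0045],[0,0,0]],[[0,0,0.006],[0,0,0]],[[0,0,0.006],[0,0,0]]]';
```

```text
t: 3.4
tool_pos: [0.5476, 0.0791, 0.1296]
tool_rot: [0.617, 3.079, -0.0]
contact_force: [-0.2, 0.1, 3.4]
opening: 0.013
grip_force: 38.9
t: 3.9
tool_pos: [0.5477, 0.0792, 0.1242]
tool_rot: [0.616, 3.079, -0.0]
contact_force: [-2.9, -0.8, 6.9]
opening: 0.0131
grip_force: 39.6
```

```bash
python3 -m jog '[[[0,0,0.0007],[0,0,0]],[[0,-0.0005,0.0007],[0,0,0]],[[0,-0.001,0.0007],[0,0,0]],[[0,-0.0015,0.0007],[0,0,0]],[[0,-0.002,0.0007],[0,0,0]]]'; python3 -m jog '[[[0,-0.0005,0],[0,0,0]],[[0,-0.001,0],[0,0,0]],[[0,-0.001,0],[0,0,0]]]'
```

```text
t: 4.4
tool_pos: [0.5473, 0.0782, 0.1239]
tool_rot: [0.616, 3.079, 0.003]
contact_force: [-3.1, 3.0, 6.9]
opening: 0.0131
grip_force: 39.6
t: 4.7
tool_pos: [0.5468, 0.0772, 0.1239]
tool_rot: [0.616, 3.079, 0.003]
contact_force: [-3.3, 2.5, 7.0]
opening: 0.0131
grip_force: 39.7
```

```bash
python3 -m jog '[[[0,-0.001,0],[0,0,0]],[[0,-0.002,0],[0,0,0]],[[0,-0.003,0],[0,0,0]]]'; python3 -m jog '[[[0,-0.002,0],[0,0,0]],[[0,-0.004,0],[0,0,0]],[[0,-0.006,0],[0,0,0]],[[0,-0.008,0],[0,0,0]],[[0,-0.01,0],[0,0,0]]]'; python3 - <<'E'
from h import *; from station import ctrl
o=ctrl.get_obs();p=o["tool_pos"]-[.5477,.0792,0];print("out",p@a,"lat",p@np.array([-a[1],a[0],0]),o["contact_force"])
E
```

```text
t: 5.0
tool_pos: [0.5457, 0.0745, 0.124]
tool_rot: [0.616, 3.079, 0.003]
contact_force: [-2.1, 2.1, 8.5]
opening: 0.0127
grip_force: 39.7
t: 5.5
tool_pos: [0.5418, 0.0653, 0.124]
tool_rot: [0.616, 3.079, 0.003]
contact_force: [-3.1, 2.6, 8.3]
opening: 0.0128
grip_force: 39.7
out 0.015128561670428479 lat -6.496998128141773e-05 [-3.06589353  2.57851587  8.31631422]
```

```bash
python3 -m jog '[[[0,-0.004,0],[0,0,0]],[[0,-0.008,0],[0,0,0]],[[0,-0.012,0],[0,0,0]],[[0,-0.015,0],[0,0,0]],[[0,-0.018,0],[0,0,0]]]'; python3 -m jog '[[[0,-0.004,0],[0,0,0]],[[0,-0.008,0],[0,0,0]],[[0,-0.011,0],[0,0,0]],[[0,-0.013,0],[0,0,0]],[[0,-0.015,0],[0,0,0]]]'; python3 -m jog '[[[0,0,0],[0,0,0]],[[0,0,0],[0,0,0]],[[0,0,0],[0,0,0]],[[0,0,0],[0,0,0]]]' 0.2; python3 - <<'E'
from h import *; from station import ctrl,optics
o=ctrl.get_obs();p=o["tool_pos"]-[.5477,.0792,0];print("out",p@a,"lat",p@np.array([-a[1],a[0],0]),o["contact_force"])
d=optics.get_image("wrist");cv2.imwrite("pics/w4.png",cv2.resize(d["image"][220:350,150:350],None,fx=4,fy=4,interpolation=cv2.INTER_CUBIC))
E
```

```text
t: 6.0
tool_pos: [0.5347, 0.0486, 0.1239]
tool_rot: [0.616, 3.079, 0.003]
contact_force: [-3.5, 3.5, 7.9]
opening: 0.0134
grip_force: 39.7
t: 6.5
tool_pos: [0.5288, 0.0347, 0.1238]
tool_rot: [0.616, 3.08, 0.003]
contact_force: [-4.1, 3.5, 8.7]
opening: 0.0134
grip_force: 39.7
t: 6.9
tool_pos: [0.5284, 0.034, 0.1221]
tool_rot: [0.616, 3.08, -0.001]
contact_force: [-0.4, -0.5, 0.9]
opening: 0.0171
grip_force: 0.0
out 0.049170036638380356 lat -0.0003272514183453688 [-0.35811773 -0.50330063  0.8701219 ]
```

View pics/w4.png

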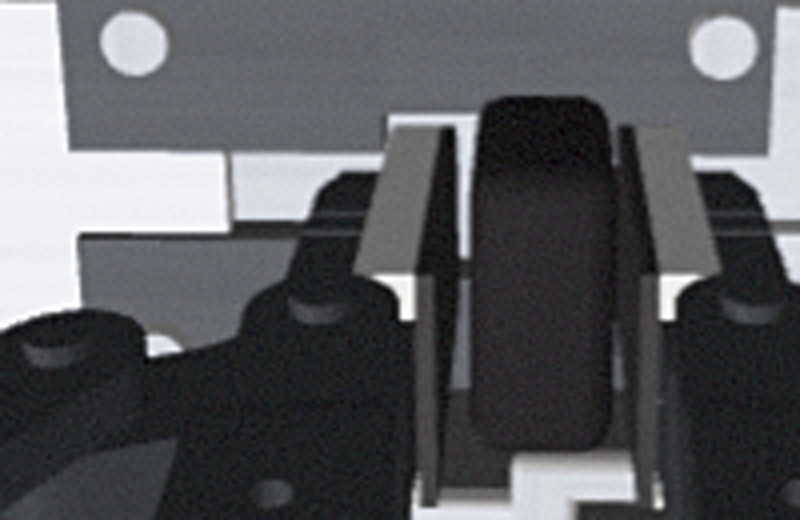

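Button (475–610) sits loose between the pads (455, 620), with the next hole just left of it. Now I'll push gently with the inner pad only, checking force and button height (top-edge row) each step.

```bash
cat > chk.py <<'E'
from h import *; from station import ctrl,optics
o=ctrl.get_obs();p=o["tool_pos"]-[.5477,.0792,0];d=optics.get_image("wrist")["image"].mean(2)
c=slice(280,291);r=[int(np.argmax(d[225:300,k]<60))+225 for k in range(280,291,2)]
row=d[262,255:315]<75
print("out %.4f F.a %.1f Fz %.1f"%(p@a,o["contact_force"]@a,o["contact_force"][2]),"top",r,"dark262","".join("#" if v else "." for v in row))
E
python3 chk.py; python3 -m jog '[[[0,-0.001,0],[0,0,0]],[[0,-0.002,0],[0,0,0]],[[0,-0.003,0],[0,0,0]],[[0,-0.0035,0],[0,0,0]],[[0,-0.004,0],[0,0,0]]]'; python3 chk.py;python3 -m jog '[[[0,-0.0005,0],[0,0,0]],[[0,-0.001,0],[0,0,0]]]'; python3 chk.py
```

```text
out 0.0492 F.a 0.7 Fz 0.3 top [244, 244, 244, 244, 244, 244] dark262 ...######....##########################################.....
t: 7.5
tool_pos: [0.5275, 0.0314, 0.1225]
tool_rot: [0.616, 3.079, 0.004]
contact_force: [2.3, 5.3, -2.4]
opening: 0.0169
grip_force: 2.9
out 0.0519 F.a -5.8 Fz -2.4 top [243, 243, 243, 243, 243, 243] dark262 ...######.......########################################....
t: 7.75
tool_pos: [0.5271, 0.0305, 0.1226]
tool_rot: [0.616, 3.079, 0.004]
contact_force: [3.4, 5.3, -1.2]
opening: 0.0169
grip_force: 2.8
out 0.0529 F.a -6.2 Fz -1.2 top [243, 243, 243, 243, 243, 243] dark262 ...######.......########################################....
```

```bash
for i in 1 ; do python3 -m jog '[[[0,-0.0005,0],[0,0,0]],[[0,-0.001,0],[0,0,0]]]' | grep -c t: >/dev/null; python3 chk.py; done; python3 -m jog '[[[0,-0.0005,0],[0,0,0]],[[0,-0.001,0],[0,0,0]]]' >/dev/null; python3 chk.py
```

```text
out 0.0539 F.a -6.2 Fz -0.8 top [243, 243, 243, 243, 244, 243] dark262 ...######.......########################################....
out 0.0551 F.a -5.1 Fz 0.2 top [243, 243, 243, 243, 243, 243] dark262 ...######.......########################################....
```

```bash
python3 -m jog '[[[0,-0.0005,0],[0,0,0]],[[0,-0.0005,0],[0,0,0]]]' >/dev/null; python3 chk.py;  python3 -m jog '[[[0,0.001,0],[0,0,0]],[[0,0.0015,0],[0,0,0]]]' >/dev/null; python3 chk.py
```

```text
out 0.0569 F.a -0.8 Fz 1.1 top [245, 245, 245, 245, 245, 245] dark262 ...######.......########################################....
out 0.0555 F.a -0.8 Fz 0.1 top [245, 246, 245, 246, 246, 246] dark262 ...######....###################################..######....
```

```bash
python3 - <<'E'
import cv2,numpy as np
for n,c in(("w3",range(272,300,4)),("w4",range(520,570,8))):
    d=cv2.imread(f"pics/{n}.png").mean(2)
    c=range(270,330,8) if n=="w3" else range(515,575,8)
    print(n,[220+int(np.argmax(d[:,k]<60))/4 for k in c])
E
python3 -m jog '[[[0,0,0],[0,0,0]],[[0,0,0],[0,0,0]]]'; python3 chk.py
```

```text
w3 [240.5, 240.5, 240.5, 240.5, 240.5, 240.5, 240.5, 240.75]
w4 [244.0, 244.0, 244.0, 244.0, 244.25, 244.25, 244.25, 244.25]
t: 9.0
tool_pos: [0.5263, 0.0283, 0.1225]
tool_rot: [0.616, 3.08, -0.001]
contact_force: [-0.0, -0.5, -0.1]
opening: 0.0174
grip_force: 0.0
out 0.0552 F.a 0.5 Fz -0.1 top [245, 245, 245, 246, 246, 246] dark262 ...######...###################################...######....
```

```bash
python3 -m jog '[[[0,-0.001,0],[0,0,0]],[[0,-0.0015,0],[0,0,0]]]' >/dev/null; python3 chk.py;  python3 -m jog '[[[0,-0.0005,0],[0,0,0]],[[0,-0.001,0],[0,0,0]]]' >/dev/null; python3 chk.py
```

```text
out 0.0567 F.a -0.4 Fz 0.7 top [245, 245, 245, 246, 245, 245] dark262 ...######.......########################################....
out 0.0573 F.a -1.1 Fz -0.6 top [245, 246, 245, 245, 246, 245] dark262 ...######.......#######################################.....
```

```bash
python3 -m jog '[[[0,-0.0005,0],[0,0,0]],[[0,-0.001,0],[0,0,0]]]'; python3 chk.py;  python3 -m jog '[[[0,-0.0005,0],[0,0,0]],[[0,-0.001,0],[0,0,0]]]'; python3 chk.py
```

```text
t: 9.75
tool_pos: [0.525, 0.0253, 0.1226]
tool_rot: [0.616, 3.08, 0.0]
contact_force: [1.1, 1.5, -0.8]
opening: 0.0168
grip_force: 0.8
out 0.0585 F.a -1.8 Fz -0.8 top [246, 245, 245, 245, 246, 245] dark262 ...######.......########################################....
t: 10.0
tool_pos: [0.5247, 0.0244, 0.1226]
tool_rot: [0.616, 3.079, 0.0]
contact_force: [0.9, 3.2, -0.5]
opening: 0.0173
grip_force: 1.6
out 0.0595 F.a -3.3 Fz -0.5 top [245, 245, 245, 245, 245, 245] dark262 ...######.......########################################....
```

Force and geometry agree: the button popped at tube ≈0.055 and is now in the hole at ≈0.0575. Back off to neutral, open and lift clear.

```bash
python3 -m jog '[[[0,0.001,0],[0,0,0]],[[0,0.002,0],[0,0,0]],[[0,0.002,0],[0,0,0]]]' ; python3 -m jog '[[[0,0,0],[0,0,0]],[[0,0,0],[0,0,0]],[[0,0,0],[0,0,0]]]' 0.35; python3 -m jog '[[[0,0,-0.02],[0,0,0]],[[0,0,-0.05],[0,0,0]],[[0,0,-0.09],[0,0,0]],[[0,0,-0.12],[0,0,0]],[[0,0,-0.12],[0,0,0]]]'; python3 -m jog '[[[0,0,0],[0,0,0]],[[0,0,0],[0,0,0]]]'; python3 - <<'E'
from h import *; from station import ctrl,optics
import pickle
o=ctrl.get_obs();d=optics.get_image("wrist");pickle.dump((o,d),open("w5.pkl","wb"))
o1,d1=pickle.load(open("w1.pkl","rb"))
A=d1["image"][155:240,10:360];B=d["image"][155:240,10:360]
cv2.imwrite("pics/w5.png",np.vstack([cv2.resize(x,None,fx=2.25,fy=2.25*1.2,interpolation=cv2.INTER_CUBIC) for x in(A,B)]))
print(o["tool_pos"],o1["tool_pos"])
E
```

```text
t: 10.35
tool_pos: [0.5253, 0.026, 0.1226]
tool_rot: [0.616, 3.08, -0.001]
contact_force: [-1.0, 0.1, -0.5]
opening: 0.0175
grip_force: 0.0
t: 10.65
tool_pos: [0.5253, 0.026, 0.1226]
tool_rot: [0.616, 3.08, -0.001]
contact_force: [0.4, 0.0, 0.9]
opening: 0.0302
grip_force: 0.0
t: 11.15
tool_pos: [0.528, 0.0259, 0.2489]
tool_rot: [0.614, 3.069, 0.001]
contact_force: [0.1, -1.1, 0.5]
opening: 0.0299
grip_force: 0.0
t: 11.35
tool_pos: [0.5244, 0.0262, 0.2409]
tool_rot: [-0.616, -3.079, 0.001]
contact_force: [-0.1, 0.1, -0.1]
opening: 0.0297
grip_force: 0.0
[0.52443558 0.02617825 0.24088415] [0.53804383 0.04775051 0.25092393]
```

View pics/w5.png

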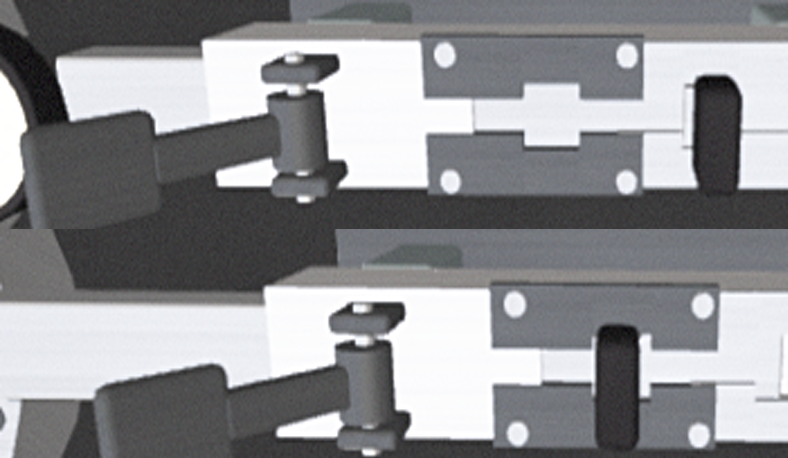

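The bottom strip of the picture shows the button (598–638) centred in the index-plate hole (592–652), with its height consistent with being up. The lever is still raised. Now go over the lever with the fingers shut.

```bash
python3 - <<'E'
from h import *; from station import ctrl
o=ctrl.get_obs();print(plan(np.array([.4761,-.0911,.225]),-a,o))
E
```

```text
(array([-0.00067532, -0.12681607,  0.01566178]), array([-0.00102984, -0.00224604,  0.0014749 ]))
```

```bash
python3 -m jog '[[[0,-0.04,0],[0,0,0]],[[0,-0.08,0],[0,0,0]],[[0,-0.11,0.01],[0,0,0]],[[0,-0.127,0.0155],[0,0,0]],[[0,-0.127,0.0155],[0,0,0]]]' 0; python3 -m jog '[[[0,0,0],[0,0,0]],[[0,0,0],[0,0,0]]]';  python3 -m jog '[[[0,0,0.008],[0,0,0]],[[0,0,0.016],[0,0,0]],[[0,0,0.024],[0,0,0]],[[0,0,0.032],[0,0,0]],[[0,0,0.04],[0,0,0]]]'
```

```text
t: 11.9
tool_pos: [0.4746, -0.0922, 0.2243]
tool_rot: [-0.62, -3.076, -0.0]
contact_force: [0.2, 0.9, 0.5]
opening: 0.0002
grip_force: 0.0
t: 12.1
tool_pos: [0.4766, -0.0904, 0.2269]
tool_rot: [0.615, 3.08, 0.0]
contact_force: [-0.0, 1.1, 0.0]
opening: -0.0003
grip_force: 0.0
t: 12.6
tool_pos: [0.4764, -0.0929, 0.188]
tool_rot: [0.616, 3.079, -0.009]
contact_force: [-4.0, -6.6, 11.0]
opening: -0.0001
grip_force: 4.9
```

Force points outward, so I'm on the lever's end face. Back up, move 15 mm inward and press again.

```bash
python3 -m jog '[[[0,0,-0.015],[0,0,0]],[[0,0,-0.03],[0,0,0]],[[0,0.015,-0.03],[0,0,0]],[[0,0.015,-0.03],[0,0,0]]]' ; python3 -m jog '[[[0,0,0.006],[0,0,0]],[[0,0,0.012],[0,0,0]],[[0,0,0.018],[0,0,0]],[[0,0,0.024],[0,0,0]],[[0,0,0.028],[0,0,0]]]';python3 -m jog '[[[0,0,0.004],[0,0,0]],[[0,0,0.008],[0,0,0]],[[0,0,0.012],[0,0,0]]]'
```

```text
t: 13.0
tool_pos: [0.4833, -0.0767, 0.2192]
tool_rot: [0.613, 3.077, 0.0]
contact_force: [0.0, 0.5, -0.2]
opening: -0.0
grip_force: 0.0
t: 13.5
tool_pos: [0.4817, -0.0773, 0.1879]
tool_rot: [-0.617, -3.08, 0.0]
contact_force: [-0.4, 0.3, 0.1]
opening: 0.0001
grip_force: 0.0
t: 13.8
tool_pos: [0.4823, -0.0773, 0.1769]
tool_rot: [0.616, 3.079, -0.0]
contact_force: [-0.2, 1.0, -0.2]
opening: 0.0002
grip_force: 0.0
```

```bash
python3 -m jog '[[[0,0,0.004],[0,0,0]],[[0,0,0.008],[0,0,0]],[[0,0,0.012],[0,0,0]]]' ; python3 -m jog '[[[0,0,0.004],[0,0,0]],[[0,0,0.008],[0,0,0]],[[0,0,0.012],[0,0,0]]]'
```

```text
t: 14.1
tool_pos: [0.4828, -0.0774, 0.1657]
tool_rot: [0.616, 3.078, -0.001]
contact_force: [0.5, 0.5, 3.2]
opening: 0.0
grip_force: 1.4
t: 14.4
tool_pos: [0.4825, -0.0775, 0.1532]
tool_rot: [0.616, 3.079, -0.001]
contact_force: [-1.1, -0.6, 4.0]
opening: -0.0003
grip_force: 1.7
```

```bash
python3 -m jog '[[[0,-0.003,0.003],[0,0,0]],[[0,-0.007,0.006],[0,0,0]],[[0,-0.012,0.009],[0,0,0]],[[0,-0.016,0.011],[0,0,0]],[[0,-0.02,0.013],[0,0,0]]]' ; python3 -m jog '[[[0,0,0.001],[0,0,0]],[[0,0,0.002],[0,0,0]],[[0,0,0.003],[0,0,0]]]'
```

```text
t: 14.9
tool_pos: [0.4741, -0.0961, 0.1396]
tool_rot: [0.616, 3.08, -0.0]
contact_force: [0.9, 0.4, 1.4]
opening: -0.0003
grip_force: 0.9
t: 15.2
tool_pos: [0.4742, -0.0964, 0.1379]
tool_rot: [-0.616, -3.08, 0.003]
contact_force: [-5.7, -1.0, 11.2]
opening: -0.0003
grip_force: 4.9
```

```bash
python3 -m jog '[[[0,0,0.001],[0,0,0]],[[0,0,0.0015],[0,0,0]],[[0,0,0.0015],[0,0,0]],[[0,0,0.0015],[0,0,0]]]'; python3 -m jog '[[[0,0,-0.01],[0,0,0]],[[0,0,-0.03],[0,0,0]],[[0,0,-0.07],[0,0,0]],[[0,0,-0.11],[0,0,0]],[[0,0,-0.11],[0,0,0]]]'; python3 -m jog '[[[0,0.1,0],[0,0,0]],[[0,0.1,0],[0,0,0]],[[0,0.1,0],[0,0,0]],[[0,0.1,0],[0,0,0]]]'; python3 - <<'E'
from h import *; from station import ctrl,optics
np.set_printoptions(precision=4,suppress=True)
o=ctrl.get_obs();d=optics.get_image("wrist");cv2.imwrite("pics/w6.png",d["image"])
# predicted pixels: lever paddle if flat, button/hole
def px(P):
    T=np.eye(4);T[:3,:3]=R.from_rotvec(o["tool_rot"]).as_matrix();T[:3,3]=o["tool_pos"];T=np.linalg.inv(T@d["mount"]);c=T[:3,:3]@P+T[:3,3]
    return (np.array([d["fx"]*c[0],d["fy"]*c[1]])/c[2]+[d["cx"],d["cy"]])
h=np.array([.4935,-.0496,.138]);g=d["image"].mean(2)
for th in(0,.1,.2): print(th,"tip",px(h+a*.075*np.cos(th)+[0,0,.075*np.sin(th)]))
u,v=px(h+a*.075).astype(int);print("row",v,"col0",max(u-40,0));print(g[v-2:v+3,max(u-40,0):u+50:2].mean(0).astype(int))
hole=px(h-a*(.14-.0568)+[0,0,.011]);print("button top expected",hole);u,v=hole.astype(int);print(u-24,g[v-2:v+3,u-24:u+25:2].mean(0).astype(int))
E
```

```text
t: 15.6
tool_pos: [0.4743, -0.0964, 0.1378]
tool_rot: [-0.616, -3.08, 0.004]
contact_force: [-6.8, 0.6, 12.1]
opening: -0.0003
grip_force: 6.4
t: 16.1
tool_pos: [0.4775, -0.0966, 0.2527]
tool_rot: [0.613, 3.068, -0.003]
contact_force: [1.0, -0.5, -0.0]
opening: -0.0002
grip_force: 0.0
t: 16.5
tool_pos: [0.5128, -0.0024, 0.2447]
tool_rot: [-0.612, -3.081, 0.001]
contact_force: [-1.2, 0.4, -0.1]
opening: 0.0003
grip_force: 0.0
0 tip [112.6223 210.2667]
0.1 tip [108.1955 212.9658]
0.2 tip [104.6392 215.7993]
row 210 col0 72
[234 233 233 234 233 234 234 234 234 234 235 234 235 234 235 235 236 236
 236 237 234 118 118 120 119 117 120 119 117 119 120 118 119 119 119 120
 119 121 118 120 111 117 118 119 118]
button top expected [330.9761 215.0249]
306 [119 122 118 148 172  57  37  53  53  57  55  53  54  56  56  39 110 122
 122 121 122 123 122 120 121]
```

The tip edge is at column 114, against 112.6 predicted for flat (108 if raised 0.1 rad). The lever stopped at z ≈ 0.138 with the force rising, so it's down on its stop. The button is in the next hole and the arm is clear.

```bash
python3 -m jog '[[[0,0,0],[0,0,0]],[[0,0,0],[0,0,0]],[[0,0,0],[0,0,0]]]' | tail -3; python3 -c "
from station import job;print(job.finish_job())"
```

```text
contact_force: [0.4, 0.7, 0.9]
opening: -0.0
grip_force: 0.0
the job is handed in; nothing more can be done
None
```

I handed the job in at about 17 s, with no verdict returned: the tube is about 57 mm out with the button in the next hole (popped up, judging by force and image, not touch-checked), the lever is flat on its stop, the arm is clear, and I touched none of the loose gauges or tools.

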